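# Set the comb height on a gel casting station

### The arm

A 6-joint arm with a two-finger parallel gripper is mounted at the origin on the work surface. World frame = base frame: x ahead of the robot, y to its left, z up, the work surface at z = 0. Lengths are in m, angles in rad, forces in N, time in s.
With the tool pointing down it reaches from about 0.275 to 0.975 m from the base axis. Payload 8.4 kg.
Tool frame: the origin (TCP) lies between the finger pads, 19 mm behind the fingertips; this is the grasp point; z points along the fingers, y is the line along which they close (so a half turn about z gives the same grasp; the last joint's range is limited). The gripper opens to 92 mm and grips with 3 to 60 N. Pads are 20 mm wide; open, the fingers measure 128 mm over their backs; the gripper's body (75 mm by 189 mm) begins 69 mm behind the grasp point.
Start: joints at [-1.144, 0.353, 1.633, -0, 1.155, -0.002], TCP at [0.26, -0.568, 0.233] pointing down, gripper open.
Joint ranges: [-2.63, 2.63], [-0.92, 2.1], [0.06, 2.66], [-1.3, 4.44], [0, 2.69], [-3.02, 3.02]. Speed limits (rad/s): [2.22, 2.22, 2.79, 3.14, 3.14, 3.14].

### API

Orientations are given as [roll, pitch, yaw] about the fixed x, y, z axes, in that order (R = Rz(yaw) Ry(pitch) Rx(roll)).
In Python, from station import r gives the robot as it stands.
- The arm moves only by the shell command python3 drive.py FILE [FORCE], which reads ROWS from the file FILE. ROWS is 1 to 20 rows, parted by semicolons, with the numbers parted by spaces; each row has 7 numbers: the finger opening in m, then dx, dy, dz in units of 5 mm, then a rotation vector rx, ry, rz in units of 0.25 rad; each row is the pose to reach, as a shift and turn from the pose commanded when the command began, along the tool's axes at that moment; what a row does not reach only later rows make up. A row lasts 1/10 s, in which the tool goes at most 0.05 m and 0.15 rad, less where a joint would pass 70% of its speed; a pose out of reach is approached as far as the arm can. The fingers move at their own pace and stop on an object; FORCE is the grip in N (left out, the last holds). Time passes only in rows, so rows that do not move let the fingers close. It prints the time, the measured TCP pose, the force, the opening and the grip force at its end. Input that does not fit is refused with a message, and nothing moves.
- r.state(): the state, without advancing time (a new reading comes with each control period).
- r.read_camera(name): name is "scene" or "top" or "wrist"; returns the picture (400x640x3 uint8, red, green, blue); there is no depth.
- r.camera_info(name): a dict with "fx", "fy", "cx", "cy" (pixels), "R" (3x3) and "t" (3): a world point X has camera coordinates R X + t. Camera axes: x right, y down, z forward; pixel columns grow to the right and rows downward; lengths in m; the calibration is good to about 2 mm. A picture is of the moment at which its call begins: read the wrist's pose just before it. camera_info takes no time and is no camera call; for the wrist camera it gives the pose at the moment of the call.
- r.hand_in(): hands the job in; it is judged then, once.
The state is a dict: "clock": time; "joint_positions": joint angles; "joint_velocities": joint speeds; "effort": joint torques, N m; "ee_pos": TCP position; "ee_rot": TCP orientation; "force": force on the tool from outside, world axes, zero at the start; "wrist_torque": the same for the moment, N m; "grip_width": finger opening in m; "finger_force": force on a finger pad.
Only numpy, scipy, OpenCV 4.12 (cv2) and the standard library are available. Lean on these libraries where they do the work, as an engineer would, in place of code of your own. Each camera call takes 0.05 s, during which the arm holds its last target. There are 200 camera calls.

### The job

Get the gel casting station ready for pouring: push the yellow-headed locating pin fully home through the eye of the white comb bridge, so that the bridge is locked to its rail, and let go of it. Then turn the black thumbscrew on the bridge clockwise until it seats (the comb teeth touch the tray floor), back it off a quarter turn so that the wells will have a floor, and finish while still gripping the thumbscrew there, so that it cannot creep during the pour. Do not shove the bridge along its rails, and leave the other things on the bench where they are.

Things in the scene. Friction and masses are not known exactly. Their poses are not given: they have to be found in the camera images.
- station: Gel casting station, fixed, 190 mm (its x) by 210 mm (its y): white levelling base, clear tray between two grey side rails, green end gates. Origin at bench level under its centre, z up. Tray floor 25 mm, rail tops 40 mm above the bench.
- bridge: White comb bridge across the station (along y), 30 mm to the -x side of its centre. Its two feet (34 mm square, 10 mm thick) stand on the rails; its cross beam's top is 62 mm above the bench. Origin 40 mm above the bench under the thumbscrew, axes as the station's. It can slide along the rails (x) against 7 N of friction until the pin locks it; at the start its eye is right over the rail's hole.
- eye (a point): Mouth of the eye, the round hole in the bridge's +y foot: hole centre at the foot's top face, 50 mm above the bench. 8 mm wide, down through the foot (10 mm) and on into a 9.5 mm hole in the rail (20 mm deep). The cross beam begins 19 mm from the eye towards the thumbscrew and rises 12 mm above the foot; along x both sides are clear, so straddle the pin along the bridge's x.
- pin: Loose locating pin, about 30 g: steel shank 6 mm in diameter, 28 mm long, with a bullet nose (5 mm long, tapering to 2 mm), under a ribbed yellow round head 16 mm in diameter, 24 mm tall, whose underside comes to rest on the foot. Origin at the tip, z up along the pin. At the start it stands in a hole of the blue rack, its head on the rack's top 35 mm above the bench.
- pin_tip (a point): Tip of the pin's nose (the pin's origin).
- pin_head (a point): Point on the pin's axis at which to put the TCP for a grasp from above: 50 mm above the tip, 2 mm below the head's top, 22 mm above the surface that the head rests on.
- pin_rack: Blue tube rack that the pin stands in, fixed, 70 by 115 by 35 mm, origin under its centre; the pin's hole is 7.5 mm wide, 7.5 mm to the +x side of the centre. It may stand on either side of the station, the red rack on the other.
- tube_rack: Red tube rack of the same size with small tubes in it (tops 43 mm above the bench), fixed; not needed.
- knob_grip (a point): On the thumbscrew's vertical axis, where to put the TCP for a grasp from above: 87 mm above the bench, 86 mm from the eye along the bridge. The thumbscrew is a black ribbed round knob 34 mm in diameter, 24 mm tall (65 to 89 mm above the bench), over a 44 mm metal scale disc with long ticks at each quarter turn. Can be gripped at any yaw. The point turns with the knob.
- knob (a joint): Angle of the thumbscrew in rad, growing anticlockwise seen from above (backing off). 0 = seated, a hard stop: the comb teeth touch the tray floor and the knob's white pointer line points to the station's -x. The knob does not rise, the red comb does, 4 mm a turn. Friction torque 0.08 N m; it stays where it is left. Starts 0.7 to 2.4 from the seat; can be backed off to 4.
- pipette_a: Grey pipette with yellow accents lying on the bench, 230 mm long, loose; leave it alone.
- pipette_b: Grey pipette with blue accents lying on the bench, 230 mm long, loose; leave it alone.
- tip_box: Maroon box of pipette tips with a clear lid, 85 by 125 by 75 mm, loose; leave it alone.
- bottle: Glass bottle with a blue cap, 86 mm in diameter, 170 mm tall, loose; leave it alone.
- timer: White bench timer lying flat, 70 by 70 by 16 mm, loose; leave it alone.
- marker: Black marker pen with a blue cap lying on the bench, 130 mm long, loose; leave it alone.

How it is judged:
By the outcome, as a careful person would: the job done as asked, in the order asked, and still so for the second after the job is handed in, while the arm keeps its last pose, push and grip.
It also fails if it takes over 72 s, if anything falls off the work surface, if the arm or the gripper's body presses on something with over 40 N, if the wrist force passes 120 N, or if a joint passes its speed limit or range.

## Working session

There is one attempt and no reset: what is moved stays moved. The work goes in short steps, Python scripts to look and compute and a shell command to move; the robot and the scene stay as the last step left them, time stands still between calls to the robot, and variables do not carry over. Pictures are saved under pics/ and viewed, at most 10 in all, crops included, and the job is handed in when it is done.

```bash
ls; mkdir -p pics
python3 - <<'E'
from station import r
import cv2
s=r.state();print(s)
for n in("scene","top"):
    im=r.read_camera(n);cv2.imwrite(f"pics/{n}0.png",im[:,:,::-1])
    c=r.camera_info(n);print(n,c)
E
```

```text
drive.py
pics
station.py
{'clock': 0.0, 'joint_positions': array([-1.14439711e+00,  3.53659182e-01,  1.63413940e+00, -1.46014818e-05,
        1.15514805e+00, -2.40372545e-03]), 'joint_velocities': array([-0.00031311,  0.00024965, -0.00042891,  0.00017717, -0.00061869,
        0.00152739]), 'effort': array([ 2.08646918e-03, -5.93850410e+01, -3.34208965e+01,  6.99954294e-02,
        2.35799351e-02, -7.97648795e-05]), 'ee_pos': array([ 0.2596677 , -0.56799955,  0.23255451]), 'ee_rot': array([-3.14023865e+00,  1.00956216e-05,  4.28808854e-01]), 'force': array([ 0.82502402, -0.78007465,  0.62222964]), 'wrist_torque': array([-0.00564352, -0.03616809, -0.01348275]), 'finger_force': 0.0, 'grip_width': 0.09223996704826785}
scene {'fx': 498.54580776906084, 'fy': 498.54580776906084, 'cx': 326.68038938745144, 'cy': 196.26791333790712, 'R': array([[-0.36111184,  0.93232119, -0.01937631],
       [ 0.52471191,  0.18596963, -0.83071819],
       [-0.77089276, -0.31014916, -0.55635587]]), 't': array([ 0.2461581 , -0.24655826,  1.60732118])}
top {'fx': 485.6598876706902, 'fy': 485.6598876706902, 'cx': 325.740973276181, 'cy': 191.51015130516802, 'R': array([[-0.00672522, -0.99996859,  0.00419437],
       [-0.98304958,  0.0058428 , -0.18324677],
       [ 0.18321651, -0.00535565, -0.983058  ]]), 't': array([-0.01462096,  0.58515174,  1.14558059])}
```

View pics/top0.png

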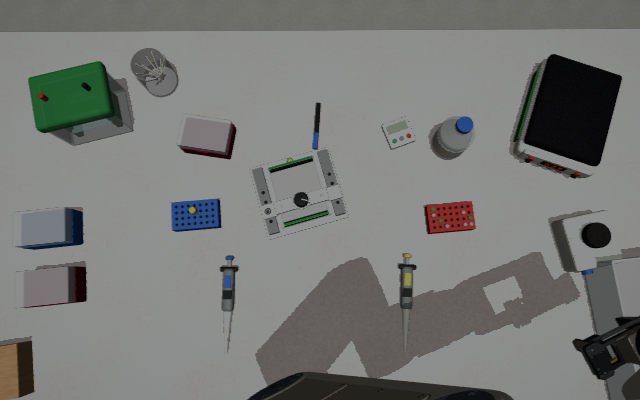

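View pics/scene0.png

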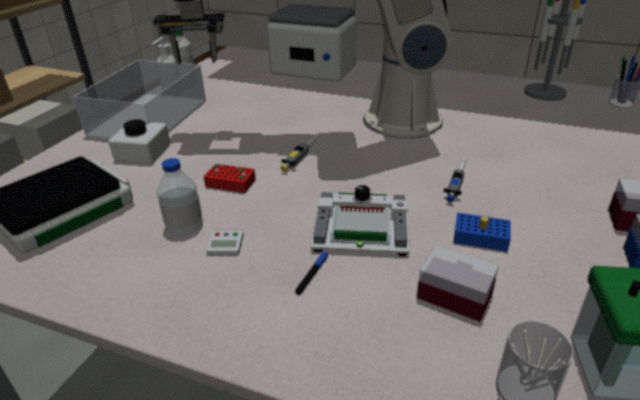

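The top view shows the pin's yellow head at about (192,210) in the blue rack, the bridge eye near (268,211) on the +y foot and the knob near (301,200). The scene view shows the pin at (485,222) and the knob at (362,192). The path between them is clear.

```bash
cat > h.py <<'E'
from station import r
import numpy as np, cv2
from scipy.spatial.transform import Rotation as Ro
def ray(c,p):
    d=c["R"].T@np.array([(p[0]-c["cx"])/c["fx"],(p[1]-c["cy"])/c["fy"],1]); return -c["R"].T@c["t"],d
def plane(c,p,z):
    o,d=ray(c,p); return o+d*(z-o[2])/d[2]
def tri(*cp):
    A=np.zeros((3,3));b=np.zeros(3);rs=[ray(c,p) for c,p in cp]
    for o,d in rs:
        d=d/np.linalg.norm(d);P=np.eye(3)-np.outer(d,d);A+=P;b+=P@o
    X=np.linalg.solve(A,b)
    return X,[round(1e3*float(np.linalg.norm(np.cross(X-o,d/np.linalg.norm(d)))),1) for o,d in rs]
def blobs(m,off=(0,0),amin=8):
    n,l,s,c=cv2.connectedComponentsWithStats(m.astype(np.uint8))
    return [(c[i]+off,s[i][4],s[i][:4]+[off[0],off[1],0,0]) for i in range(1,n) if s[i][4]>=amin]
def hsv(im): return cv2.cvtColor(im,cv2.COLOR_RGB2HSV)
def tool(v,yaw=None):
    s=r.state();R=Ro.from_euler("xyz",s["ee_rot"]);return R.inv().apply(np.asarray(v)-s["ee_pos"])
E
python3 - <<'E'
from h import *
def rd(n): return cv2.imread(f"pics/{n}0.png")[:,:,::-1].copy()
C={n:r.camera_info(n) for n in("scene","top")}
def crop(n,x0,x1,y0,y1,f):
    im=rd(n)[y0:y1,x0:x1];return blobs(f(hsv(im)),(x0,y0))
yel=lambda h:(h[...,0]>17)&(h[...,0]<35)&(h[...,1]>110)&(h[...,2]>90)
blk=lambda h:(h[...,2]<60)
a={"top":crop("top",165,225,195,235,yel),"scene":crop("scene",450,515,205,250,yel)}
b={"top":crop("top",285,320,185,215,blk),"scene":crop("scene",345,380,178,205,blk)}
for q in(a,b):
    for n in q: print(n,q[n])
    P=[(C[n],max(q[n],key=lambda t:t[1])[0]) for n in q]
    print(tri(*P))
print("eye",plane(C["top"],(268,211),.05),"foot-",plane(C["top"],(333,190),.05))
E
```

```text
top [(array([191.83333333, 209.66666667]), np.int32(30), array([189, 207,   7,   6]))]
scene [(array([484.2 , 219.12]), np.int32(25), array([481, 217,   7,   5]))]
(array([0.54163885, 0.30844946, 0.05584089]), [1.1, 1.1])
top [(array([300.42405063, 199.20886076]), np.int32(158), array([294, 192,  14,  16])), (array([316. , 213.5]), np.int32(8), array([313, 213,   7,   2]))]
scene [(array([362.0212766 , 193.65957447]), np.int32(188), array([355, 186,  15,  16]))]
(array([0.56291203, 0.04195   , 0.07514773]), [1.2, 1.2])
eye [0.53790271 0.12396955 0.05      ] foot- [ 0.58951513 -0.03638231  0.05      ]
```

Run:
```python
from h import *
s=r.state();c=r.camera_info("wrist");R=Ro.from_euler("xyz",s["ee_rot"]).as_matrix()
print("cam in tool",R.T@(-c["R"].T@c["t"]-s["ee_pos"]),"\n",R.T@c["R"].T,c["fx"])
print(tool([.5416,.3085,.233]),tool([.5379,.124,.233]))
```

```text
cam in tool [ 0.08155948 -0.00057736 -0.1513319 ] 
 [[ 1.92492100e-04 -9.58159032e-01 -2.86236323e-01]
 [ 9.99999788e-01  3.62395178e-04 -5.40602784e-04]
 [ 6.21714103e-04 -2.86236159e-01  9.58158899e-01]] 351.47969177323597
[ 6.20819915e-01 -6.79968403e-01  4.79660262e-04] [ 5.40743824e-01 -5.13710422e-01  2.71621317e-04]
```

The manual's scale: shifts go in units of 5 mm and turns go in units of 0.25 rad. Converting my numbers, -0.597 m is -119.4, 0.58 m is 116, -1.437 rad is -5.748.

```bash
echo '0.07 116 -119.4 0 0 0 -5.748;0.07 116 -119.4 0 0 0 -5.748;0.07 116 -119.4 0 0 0 -5.748;0.07 116 -119.4 0 0 0 -5.748;0.07 116 -119.4 0 0 0 -5.748;0.07 116 -119.4 0 0 0 -5.748;0.07 116 -119.4 0 0 0 -5.748;0.07 116 -119.4 0 0 0 -5.748;0.07 116 -119.4 0 0 0 -5.748;0.07 116 -119.4 0 0 0 -5.748;0.07 116 -119.4 0 0 0 -5.748;0.07 116 -119.4 0 0 0 -5.748;0.07 116 -119.4 0 0 0 -5.748;0.07 116 -119.4 0 0 0 -5.748;0.07 116 -119.4 0 0 0 -5.748;0.07 116 -119.4 0 0 0 -5.748;0.07 116 -119.4 0 0 0 -5.748;0.07 116 -119.4 0 0 0 -5.748;0.07 116 -119.4 0 0 0 -5.748;0.07 116 -119.4 0 0 0 -5.748' > m.json && python3 drive.py m.json 20
python3 - <<'E'
from h import *
import pickle
r.read_camera("wrist")
c=r.camera_info("wrist");im=r.read_camera("wrist");print(r.state()["ee_pos"],r.state()["joint_velocities"].round(3))
pickle.dump((c,im),open("w1.pkl","wb"));cv2.imwrite("pics/w1.png",im[:,:,::-1])
E
```

```text
clock: 2.1
ee_pos: [0.5385, 0.2146, 0.233]
ee_rot: [-3.14, 0.0, 1.865]
force: [0.5, -0.8, -0.3]
grip_width: 0.0699
finger_force: 0.0
[0.53875123 0.21437308 0.23329242] [-0.002 -0.003 -0.005 -0.    -0.001  0.002]
```

View pics/w1.png

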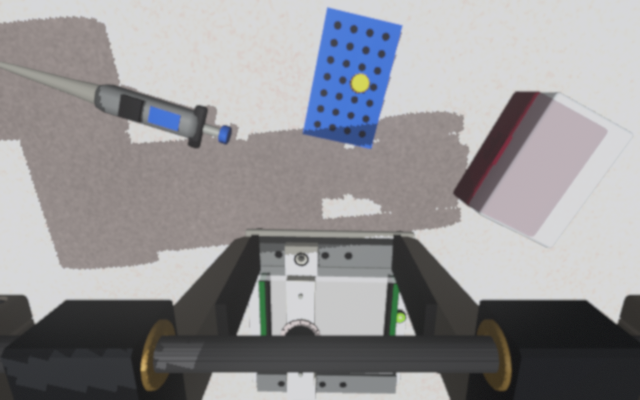

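The wrist view shows the pin head at (360,84) in the blue rack and the eye as a dark ring at (301,259) on the bridge foot.

```bash
cat >> h.py <<'E'
import pickle
def snap(name):
    c=r.camera_info("wrist");im=r.read_camera("wrist")
    pickle.dump((c,im),open(name+".pkl","wb"));cv2.imwrite(f"pics/{name}.png",im[:,:,::-1]);return c,im
def load(n): return pickle.load(open(n+".pkl","rb"))
def yel(im):
    h=hsv(im);return (h[...,0]>20)&(h[...,0]<34)&(h[...,1]>110)&(h[...,2]>90)
def eyeblob(im,x0,x1,y0,y1):
    g=cv2.cvtColor(im,cv2.COLOR_RGB2GRAY)[y0:y1,x0:x1];return blobs(g<90,(x0,y0),4)
E
python3 - <<'E'
from h import *
c,im=load("w1")
b=max(blobs(yel(im)),key=lambda t:t[1]);print(b,plane(c,b[0],.057),tool(plane(c,b[0],.057)))
e=eyeblob(im,290,312,248,270);print(e);
for q in e: print(plane(c,q[0],.05))
E
```

```text
(array([359.48739496,  82.96218487]), np.int32(238), array([351,  75,  18,  17])) [0.54152281 0.30914217 0.057     ] [0.08994547 0.03016673 0.1762602 ]
[(array([299.5, 253.5]), np.int32(6), array([298, 253,   4,   2])), (array([301., 257.]), np.int32(7), array([300, 256,   3,   3]))]
[0.53571483 0.13086121 0.05      ]
[0.53829711 0.12745542 0.05      ]
```

In the tool's units: 0.09 m is 18, 0.03 m is 6.

```bash
echo '0.05 18 6 16 0 0 0;0.05 18 6 16 0 0 0;0.05 18 6 16 0 0 0;0.05 18 6 16 0 0 0;0.05 18 6 16 0 0 0' > m.json && python3 drive.py m.json
python3 - <<'E'
from h import *
r.read_camera("wrist")
c,im=snap("w2");c1,i1=load("w1")
bs=[];
for C,I in((c1,i1),(c,im)):
    b=max(blobs(yel(I)),key=lambda t:t[1]);bs.append((C,b[0]));print(b)
    # top face: brightest yellow ellipse
print(tri(*bs),plane(*bs[1],.059),plane(*bs[0],.059))
u,v=bs[1][1].astype(int)
cv2.imwrite("pics/w2c.png",cv2.resize(im[max(0,v-60):v+60,u-80:u+80,::-1],(640,480)))
E
```

```text
clock: 2.7
ee_pos: [0.5416, 0.3095, 0.1534]
ee_rot: [-3.141, 0.0, 1.866]
force: [-0.6, 0.7, 0.4]
grip_width: 0.0503
finger_force: 0.0
(array([359.48739496,  82.96218487]), np.int32(238), array([351,  75,  18,  17]))
(array([324.78175896, 206.53094463]), np.int32(307), array([316, 197,  19,  21]))
(array([0.54181742, 0.30924399, 0.0550911 ]), [0.1, 0.1]) [0.54160265 0.3104692  0.059     ] [0.54136538 0.30904155 0.059     ]
```

View pics/w2c.png

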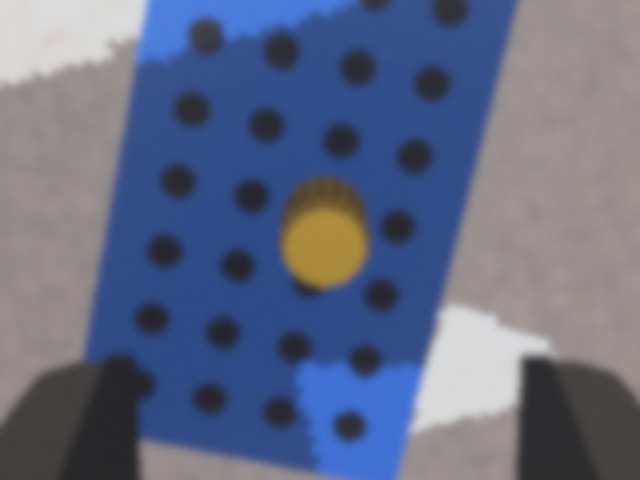

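The crop shows the pin head's top face centred at crop (325,248), i.e. image (325.3,208), between the finger tips; its shaded side shows above it.

Run:
```python
from h import *
c,im=load("w2");c1,_=load("w1")
p=plane(c,(325.0,207.8),.059);print(p, tri((c1,(359.6,83.6)),(c,(325.0,207.8))));print(tool([p[0],p[1],.057]))
```

```text
[0.54204202 0.30957331 0.059     ] (array([0.54207202, 0.30870587, 0.05626994]), [0.2, 0.2])
[ 0.00020511 -0.00033249  0.09750658]
```

```bash
echo '0.05 0 0 10 0 0 0;0.05 0 0 16 0 0 0;0.05 0 0 19.3 0 0 0;0.05 0 0 19.3 0 0 0;0.05 0 0 19.3 0 0 0;0.005 0 0 19.3 0 0 0;0.005 0 0 19.3 0 0 0;0.005 0 0 19.3 0 0 0;0.005 0 0 19.3 0 0 0;0.005 0 0 19.3 0 0 0;0.005 0 0 19.3 0 0 0;0.005 0 0 19.3 0 0 0' > m.json && python3 drive.py m.json 25
```

```text
clock: 4.0
ee_pos: [0.5417, 0.3106, 0.057]
ee_rot: [3.141, -0.0, 1.866]
force: [-0.4, 0.6, 4.2]
grip_width: 0.0151
finger_force: 25.0
```

In the tool's units: -0.13 m is -26, -0.12 m is -24.

```bash
echo '0.005 0 0 -6 0 0 0;0.005 0 0 -14 0 0 0;0.005 0 0 -22 0 0 0;0.005 -6 -3 -26 0 0 0;0.005 -14 -6 -26 0 0 0;0.005 -20 -9 -26 0 0 0;0.005 -24 -11.4 -26 0 0 0;0.005 -24 -11.4 -26 0 0 0;0.005 -24 -11.4 -26 0 0 0' > m.json && python3 drive.py m.json
python3 - <<'E'
from h import *
r.read_camera("wrist")
c,im=snap("w3");print(c["R"].T@-c["t"])
E
```

```text
clock: 4.9
ee_pos: [0.5222, 0.1791, 0.1868]
ee_rot: [3.141, -0.0, 1.865]
force: [-0.3, 0.0, -0.4]
grip_width: 0.0151
finger_force: 25.0
[0.49930093 0.25780091 0.338172  ]
```

View pics/w3.png

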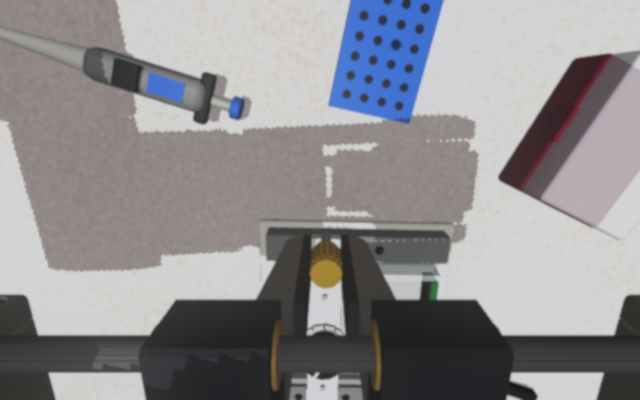

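The picture shows the held pin's head at (325,265) hiding the eye from this place. I'll look from past the eye, where it comes out above the head in the image.

```bash
echo '0.005 -8 0 0 0 0 0;0.005 -16 0 0 0 0 0;0.005 -22 0 0 0 0 0;0.005 -24 0 0 0 0 0;0.005 -24 0 0 0 0 0;0.005 -24 0 0 0 0 0' > m.json && python3 drive.py m.json
python3 - <<'E'
from h import *
r.read_camera("wrist")
c,im=snap("w4")
P=plane(c,(0,0),.05);X=np.append([.538,.126],.05);q=c["R"]@X+c["t"];u,v=(int(c["fx"]*q[0]/q[2]+c["cx"]),int(c["fy"]*q[1]/q[2]+c["cy"]));print(u,v)
c1,i1=load("w1")
A=cv2.resize(im[v-30:v+30,u-40:u+40,::-1],(400,300),interpolation=cv2.INTER_NEAREST)
B=cv2.resize(i1[229:289,261:341,::-1],(400,300),interpolation=cv2.INTER_NEAREST)
cv2.imwrite("pics/eye.png",np.hstack([A,B]))
E
```

```text
clock: 5.6
ee_pos: [0.5568, 0.0655, 0.1866]
ee_rot: [-3.141, -0.001, 1.866]
force: [0.9, -0.8, -1.4]
grip_width: 0.0151
finger_force: 25.0
324 116
```

View pics/eye.png

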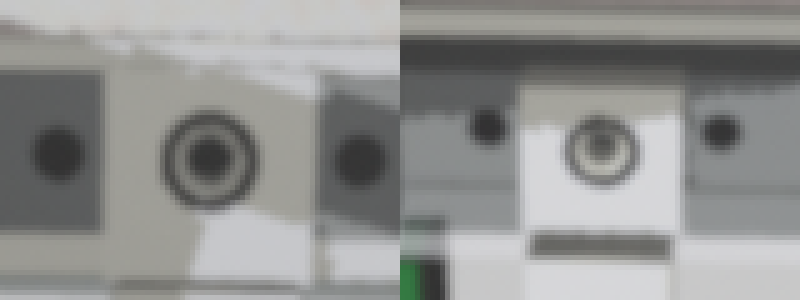

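Both crops show the eye's ring: in the near view centred at about crop (210,160), image (325.5,117.5); in the earlier one at (300.9,258.5).

Run:
```python
from h import *
c,im=load("w4");c1,i1=load("w1")
g=cv2.cvtColor(im,cv2.COLOR_RGB2GRAY)
out=[]
for C,I,(x0,x1,y0,y1) in((c,im,(312,340,104,132)),(c1,i1,(291,311,249,268))):
    g=cv2.resize(cv2.cvtColor(I,cv2.COLOR_RGB2GRAY)[y0:y1,x0:x1],None,fx=8,fy=8,interpolation=cv2.INTER_CUBIC)
    for T in(105,120,135):
        cs,_=cv2.findContours((g<T).astype(np.uint8),cv2.RETR_EXTERNAL,cv2.CHAIN_APPROX_NONE)
        k=max(cs,key=cv2.contourArea);e=cv2.fitEllipse(k)
        print(T,np.array(e[0])/8-.4375+[x0,y0],np.array(e[1])/8)
    h=cv2.HoughCircles
d=[(c,(325.6,117.5)),(c1,(300.9,258.5))]
print(tri(*d),[plane(*q,.05) for q in d])
k=(c,(325.6,117.5));E=plane(*k,.05)
print("tool",tool([E[0],E[1],.19]))
```

```text
105 [325.47097778 117.68443584] [18.90257645 19.08329391]
120 [325.46871948 117.67270851] [19.67729759 19.85606384]
135 [325.45926762 117.62637806] [20.52597809 20.82164955]
105 [300.82389545 255.52811146] [6.99436188 7.43132591]
120 [300.92842674 258.4227972 ] [12.25721264 12.73130226]
135 [300.874403   258.47940731] [13.55500889 14.18939495]
(array([0.53870562, 0.12567219, 0.04981155]), [0.0, 0.0]) [array([0.5387306 , 0.12568729, 0.05      ]), array([0.53866437, 0.12576309, 0.05      ])]
tool [ 0.06258587  0.00038748 -0.00328811]
```

Run:
```python
from h import *
s=r.state();print(s["ee_pos"])
for n in("w3","w4"):
    c,im=load(n)
    g=cv2.resize(im[230:310,290:360],None,fx=4,fy=4,interpolation=cv2.INTER_CUBIC)
    cs,_=cv2.findContours(yel(g).astype(np.uint8),cv2.RETR_EXTERNAL,cv2.CHAIN_APPROX_NONE)
    x,y,w,h=cv2.boundingRect(max(cs,key=cv2.contourArea))
    uv=np.array([x+w/2,y+h-w/2])/4-.5+[290,230];print(n,(x,y,w,h),uv)
    # camera in tool frame fixed: head in tool frame via w4 state
    if n=="w4":
        P=plane(c,uv,s["ee_pos"][2]+.002);R=Ro.from_euler("xyz",s["ee_rot"]);print("head in tool",R.inv().apply(P-s["ee_pos"]))
        E=np.array([.5387,.1257,.05]);d=R.inv().apply(E-P);print("eye from head, tool",d)
```

```text
[0.55663159 0.06571621 0.18668677]
w3 (78, 46, 132, 184) [325.5 270.5]
w4 (79, 88, 131, 142) [325.625 270.625]
head in tool [ 0.0009555   0.00056437 -0.00199973]
eye from head, tool [ 0.06159509 -0.00017471  0.13871162]
```

In the tool's units: 0.08 m is 16, 0.062 m is 12.4.

```bash
echo '0.005 6 0 0 0 0 0;0.005 11 0 0 0 0 0;0.005 12.4 0 4 0 0 0;0.005 12.4 0 12 0 0 0;0.005 12.4 0 16 0 0 0;0.005 12.4 0 16 0 0 0;0.005 12.4 0 16 0 0 0;0.005 12.4 0 16 0 0 0' > m.json && python3 drive.py m.json
python3 - <<'E'
from h import *
X=[]
for i in range(4):
    r.read_camera("wrist");X.append(r.state()["ee_pos"])
print(np.array(X),tool([.5387,.1257,.072]))
im=r.read_camera("scene");cv2.imwrite("pics/s1.png",cv2.resize(im[150:270,300:460,::-1],(800,600)))
E
```

```text
clock: 6.5
ee_pos: [0.5398, 0.1242, 0.1082]
ee_rot: [3.139, 0.0, 1.866]
force: [0.1, 0.7, -0.6]
grip_width: 0.0151
finger_force: 25.0
[[0.53989134 0.12410646 0.10826625]
 [0.53982207 0.1239998  0.10820444]
 [0.53965528 0.12384752 0.10803485]
 [0.53950263 0.12373545 0.10782044]] [ 0.00211796 -0.00025851  0.03581976]
```

View pics/s1.png

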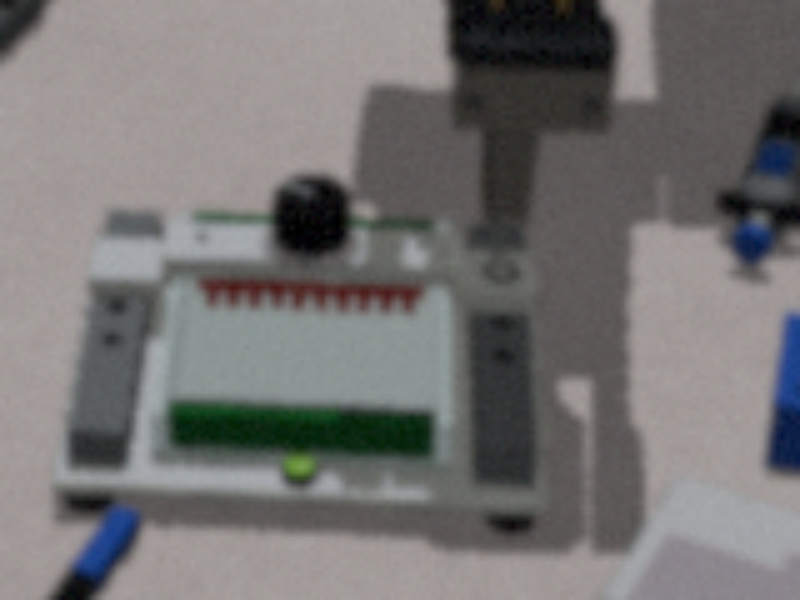

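The crop shows the closed fingers standing over the eye ring (crop (502,268)); the shank is too faint to judge. I'll go down carefully, watching the force.

```bash
echo '0.005 0.14 0 0.8 0 0 0;0.005 0.14 0 1.4 0 0 0;0.005 0.14 0 1.8 0 0 0;0.005 0.14 0 2.2 0 0 0;0.005 0.14 0 2.6 0 0 0;0.005 0.14 0 2.6 0 0 0' > m.json && python3 drive.py m.json 35; python3 -c "
from h import *
print(r.state()['wrist_torque'],r.state()['force'])"
```

```text
clock: 7.35
ee_pos: [0.5386, 0.1246, 0.0934]
ee_rot: [-3.141, -0.0, 1.866]
force: [0.8, 3.8, -1.4]
grip_width: 0.0149
finger_force: 35.0
[ 0.52321563 -0.0555927  -0.01350231] [ 0.78327752  3.75420718 -1.42450284]
```

In the tool's units: 0.012 m is 2.4, 0.009 m is 1.8.

```bash
echo '0.005 0.2 0 0 0 0 0;0.005 0.2 0 0.6 0 0 0;0.005 0.2 0 1.2 0 0 0;0.005 0.2 0 1.8 0 0 0;0.005 0.2 0 2.4 0 0 0;0.005 0.2 0 2.4 0 0 0' > m.json && python3 drive.py m.json; python3 -c "
from h import *
print(r.state()['wrist_torque'],r.state()['force'])"
```

```text
clock: 7.95
ee_pos: [0.5381, 0.1252, 0.0813]
ee_rot: [-3.141, -0.0, 1.866]
force: [-0.9, 0.0, -0.8]
grip_width: 0.015
finger_force: 35.0
[ 0.12365778 -0.09322235  0.02796497] [-0.85158065  0.01710857 -0.78678617]
```

In the tool's units: 0.0095 m is 1.9, 0.008 m is 1.6.

```bash
echo '0.005 0 0 0.6 0 0 0;0.005 0 0 1.2 0 0 0;0.005 0 0 1.6 0 0 0;0.005 0 0 1.9 0 0 0;0.005 0 0 1.9 0 0 0;0.005 0 0 1.9 0 0 0' > m.json && python3 drive.py m.json; python3 -c "
from h import *
print(r.state()['wrist_torque'],r.state()['force'])"
```

```text
clock: 8.55
ee_pos: [0.5383, 0.1252, 0.0722]
ee_rot: [-3.141, -0.0, 1.866]
force: [-0.6, 0.7, -0.8]
grip_width: 0.0149
finger_force: 35.0
[ 0.16246333 -0.03645856 -0.00584037] [-0.63501341  0.72559654 -0.75502232]
```

Not seated yet: no axial force. Press on by small steps.

```bash
echo '0.005 0 0 0.14 0 0 0;0.005 0 0 0.28 0 0 0;0.005 0 0 0.28 0 0 0;0.005 0 0 0.28 0 0 0' > m.json && python3 drive.py m.json; python3 -c "
from h import *
print(r.state()['force'])"
```

```text
clock: 8.95
ee_pos: [0.5385, 0.1253, 0.0719]
ee_rot: [3.141, -0.0, 1.866]
force: [-3.6, 0.6, 12.3]
grip_width: 0.0151
finger_force: 35.0
[-3.63795028  0.55733966 12.28094136]
```

```bash
echo '0.005 0 0 -0.2 0 0 0;0.045 0 0 -0.2 0 0 0;0.045 0 0 -0.2 0 0 0;0.045 0 0 -0.2 0 0 0;0.045 0 0 -0.2 0 0 0;0.045 0 0 -6 0 0 0;0.06 0 0 -14 0 0 0;0.06 -8 0 -22 0 0 0;0.06 -16 0 -26 0 0 0;0.06 -22 0 -26 0 0 0;0.06 -22 0 -26 0 0 0;0.06 -22 0 -26 0 0 0' > m.json && python3 drive.py m.json
python3 - <<'E'
from h import *
r.read_camera("wrist");print(r.state()["ee_pos"],r.state()["grip_width"])
c,im=snap("w5")
cv2.imwrite("pics/w5c.png",cv2.resize(im[0:240,160:480,::-1],(800,600)))
E
```

```text
clock: 10.15
ee_pos: [0.5701, 0.0196, 0.2006]
ee_rot: [-3.141, -0.0, 1.864]
force: [-0.0, 0.0, -0.0]
grip_width: 0.0597
finger_force: 0.0
[0.56978891 0.02030238 0.2003319 ] 0.06027299357295262
```

View pics/w5c.png

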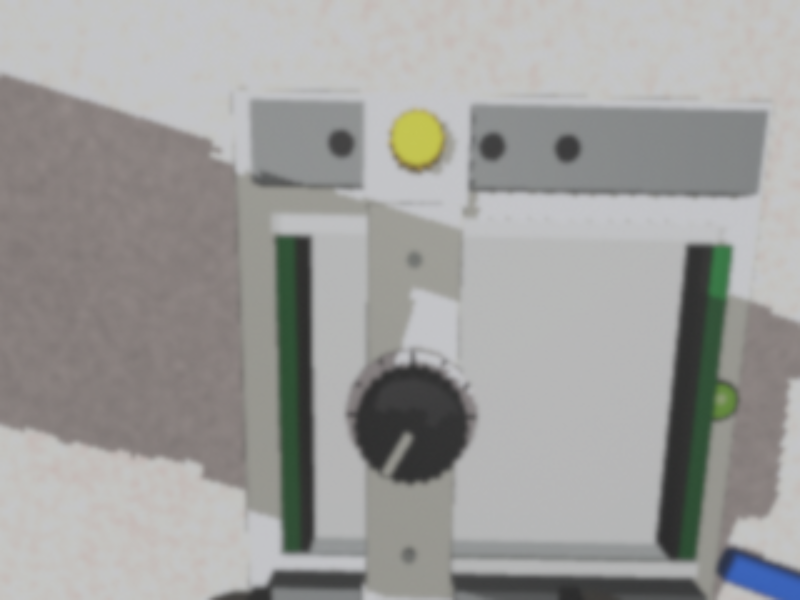

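The crop shows the pin's head flat and concentric on the foot at crop (417,138). The knob's top is centred near crop (412,425), and its pointer runs from (408,433) to (388,472), i.e. about 63° anticlockwise of station -x (1.10 rad).

Run:
```python
from h import *
c,im=load("w5")
x0,y0,x1,y1=290,130,360,205
g=cv2.resize(cv2.cvtColor(im,cv2.COLOR_RGB2GRAY)[y0:y1,x0:x1],None,fx=4,fy=4,interpolation=cv2.INTER_CUBIC)
m=cv2.morphologyEx((g<75).astype(np.uint8),cv2.MORPH_CLOSE,np.ones((25,25)))
m=cv2.morphologyEx(m,cv2.MORPH_OPEN,np.ones((15,15)))
k=max(cv2.findContours(m,cv2.RETR_EXTERNAL,cv2.CHAIN_APPROX_NONE)[0],key=cv2.contourArea)
x,y,w,h=cv2.boundingRect(k);uv=np.array([x+w/2,y+h-w/2])/4-.5+[x0,y0]
print((x,y,w,h),uv,plane(c,uv,.089))
b=max(blobs(yel(im)),key=lambda t:t[1]);P=plane(c,b[0],.072);print("pin",b,P)
dirs=Ro.from_euler("xyz",r.state()["ee_rot"])
e=np.array([.5387,.1257]);K=plane(c,uv,.089)[:2];print("dist",np.linalg.norm(e-K),"bridge yaw",np.arctan2(*(e-K)[::-1])-np.pi/2)
a=[plane(c,np.array(p)/2.5+[160-.3,-.3],.089)[:2] for p in((408,433),(388,472))]
d=a[1]-a[0];print("pointer yaw",np.arctan2(d[1],d[0]))
# knob from two views: static top view + wrist
ct=r.camera_info("top");print(tri((c,uv),(ct,(300.4,199.2))))
pin=np.array([P[0],P[1]]);print(np.linalg.norm(pin-K),np.arctan2(*(pin-K)[::-1])-np.pi/2)
print("tool",tool([*K,.087]),tool([.5637,.0434,.087]))
```

```text
(49, 68, 177, 181) [323.875 169.625] [0.56139778 0.04443162 0.089     ]
pin (array([326.48351648,  55.46703297]), np.int32(364), array([317,  45,  20,  23])) [0.53926077 0.12406987 0.072     ]
dist 0.08437854675754716 bridge yaw 0.27235396232601916
pointer yaw -1.7430069209933532
(array([0.56170272, 0.04285879, 0.08104162]), [0.1, 0.1])
0.08265771611448039 0.2711248820500094
tool [ 0.02501899 -0.00089203  0.11325882] [0.02336229 0.00101055 0.11325535]
```

```bash
echo '0.06 4.8 0 8 0 0 0;0.06 4.8 0 15 0 0 0;0.06 4.8 0 20 0 0 0;0.06 4.8 0 22.4 0 0 0;0.06 4.8 0 22.4 0 0 0;0.06 4.8 0 22.4 0 0 0;0.02 4.8 0 22.4 0 0 0;0.02 4.8 0 22.4 0 0 0;0.02 4.8 0 22.4 0 0 0;0.02 4.8 0 22.4 0 0 0;0.02 4.8 0 22.4 0 0 0;0.02 4.8 0 22.4 0 0 0' > m.json && python3 drive.py m.json 5; python3 -c "
from h import *
s=r.state();print(s['wrist_torque'],s['force'],s['ee_rot'],s['joint_positions'])"
```

```text
clock: 11.45
ee_pos: [0.5626, 0.0426, 0.0894]
ee_rot: [-3.14, -0.0, 1.866]
force: [-4.1, -2.0, 6.4]
grip_width: 0.0338
finger_force: 5.0
[-0.35417764  0.6724655   0.06586227] [-4.09982019 -1.99762943  6.40967994] [-3.14018811e+00 -2.76561325e-06  1.86573241e+00] [ 7.31282873e-02  4.38479040e-01  1.87777231e+00 -4.16322239e-04
  8.26712088e-01 -2.21525610e-01]
```

```bash
echo '0.02 0 -0.14 -0.12 0 0 0;0.02 0 -0.14 -0.12 0 0 0;0.02 0 -0.14 -0.12 0 0 0' > m.json && python3 drive.py m.json; python3 -c "
from h import *
s=r.state();print(s['wrist_torque'],s['force'])"
```

```text
clock: 11.75
ee_pos: [0.5626, 0.0426, 0.0895]
ee_rot: [-3.141, 0.0, 1.866]
force: [-1.6, -1.4, -0.2]
grip_width: 0.0338
finger_force: 5.0
[-0.29069097  0.14370496 -0.01853474] [-1.58722789 -1.42693672 -0.24593954]
```

In the tool's units: -0.0004 m is -0.08, 0.9 rad is 3.6.

```bash
echo '0.02 0 -0.08 0 0 0 0;0.02 0 -0.08 0 0 0 0;0.02 0 -0.08 0 0 0 0;0.02 0 -0.08 0 0 0 0.4;0.02 0 -0.08 0 0 0 0.8;0.02 0 -0.08 0 0 0 1.2;0.02 0 -0.08 0 0 0 1.6;0.02 0 -0.08 0 0 0 2;0.02 0 -0.08 0 0 0 2.4;0.02 0 -0.08 0 0 0 2.8;0.02 0 -0.08 0 0 0 3.2;0.02 0 -0.08 0 0 0 3.6;0.02 0 -0.08 0 0 0 3.6' > m.json && python3 drive.py m.json 40; python3 -c "
from h import *
s=r.state();print(s['wrist_torque'],s['force'],s['ee_rot'])"
```

```text
clock: 13.05
ee_pos: [0.5631, 0.0425, 0.0895]
ee_rot: [3.14, -0.001, 0.964]
force: [2.8, -2.8, -2.7]
grip_width: 0.0334
finger_force: 40.0
[-0.48102072 -0.57258741 -0.03986221] [ 2.78571529 -2.80696882 -2.73303723] [ 3.14037095e+00 -6.57676147e-04  9.64365961e-01]
```

```bash
t(){ python3 -c "
from h import *
s=r.state();print('T',s['wrist_torque'].round(3),s['force'].round(1),s['ee_rot'][2],s['joint_positions'][5])"; }
echo '0.02 0 0 0 0 0 0.2;0.02 0 0 0 0 0 0.4' > m.json && python3 drive.py m.json >/dev/null; t
echo '0.02 0 0 0 0 0 0.16;0.02 0 0 0 0 0 0.16' > m.json && python3 drive.py m.json>/dev/null; t
echo '0.02 0 0 0 0 0 0.16;0.02 0 0 0 0 0 0.16' > m.json && python3 drive.py m.json>/dev/null; t
echo '0.02 0 0 0 0 0 0.16;0.02 0 0 0 0 0 0.16' > m.json && python3 drive.py m.json>/dev/null; t
```

```text
T [-0.463 -0.633  0.109] [ 2.9 -3.2 -4.1] 0.8674433771569396 0.7765442817610329
T [-0.644 -0.752 -0.084] [ 3.6 -3.2 -5.8] 0.8279378160801341 0.8159548039527188
T [-0.588 -0.752  0.233] [ 4.4 -3.3 -4.7] 0.7886554146680724 0.8554891897246979
T [-0.414 -0.803  0.904] [ 4.8 -3.7 -5.7] 0.7500121285761105 0.8945983801714936
```

```bash
python3 -c "
from h import *
snap('w6')"
echo '0.02 0 0 0 0 0 -0.4;0.02 0 0 0 0 0 -0.8;0.02 0 0 0 0 0 -1.2;0.02 0 0 0 0 0 -1.6;0.02 0 0 0 0 0 -2;0.02 0 0 0 0 0 -2.4;0.02 0 0 0 0 0 -2.8;0.02 0 0 0 0 0 -3.2;0.02 0 0 0 0 0 -3.6;0.02 0 0 0 0 0 -4;0.02 0 0 0 0 0 -4.4;0.02 0 0 0 0 0 -4.8;0.02 0 0 0 0 0 -5.2;0.02 0 0 0 0 0 -5.6;0.02 0 0 0 0 0 -6;0.02 0 0 0 0 0 -6.4;0.02 0 0 0 0 0 -6.46;0.02 0 0 0 0 0 -6.46;0.02 0 0 0 0 0 -6.46' > m.json && python3 drive.py m.json 40
python3 - <<'E'
from h import *
s=r.state();print(s["wrist_torque"],s["force"],s["joint_positions"][5])
_,b=snap("w7");_,a=load("w6")
cv2.imwrite("pics/kn.png",np.hstack([cv2.resize(i[190:350,245:405,::-1],(400,400),interpolation=cv2.INTER_CUBIC) for i in(a,b)]))
E
```

```text
clock: 15.8
ee_pos: [0.5623, 0.0425, 0.0895]
ee_rot: [-3.141, 0.0, 2.36]
force: [1.6, -3.2, -1.2]
grip_width: 0.033
finger_force: 40.0
[-0.77107093 -0.26943421  0.07300126] [ 1.60786839 -3.22112195 -1.2164578 ] -0.7158486988114615
```

View pics/kn.png

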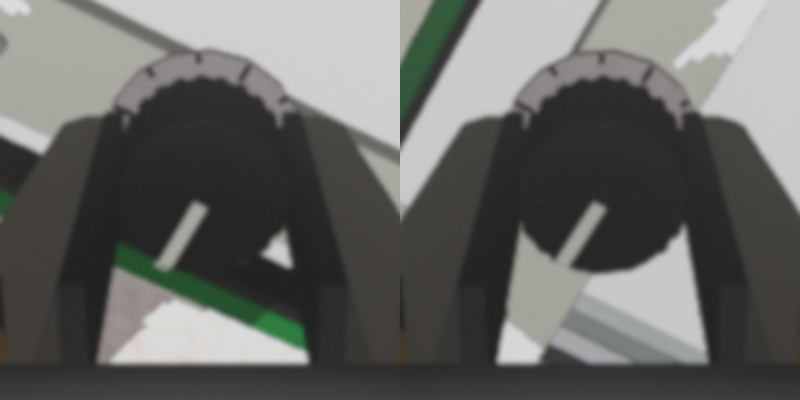

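Left (seated) and right (backed off), the pointer keeps the same place between the fingers, (200,204)-(162,268), so there was no noticeable slip. On the right it lies along the beam, towards station -y.

Run:
```python
from h import *
for n in("w6","w7"):
    c,im=load(n);x0,y0=308,270
    g=cv2.cvtColor(im,cv2.COLOR_RGB2GRAY)
    x0,y0,x1,y1=308,270,331,293 if n=="w6" else 291
    m=g[y0:y1,x0:x1]>100; m[:, :]=m
    b=max(blobs(m,(x0,y0)),key=lambda t:t[1]);
    lab=cv2.connectedComponents(m.astype(np.uint8))[1]
    ys,xs=np.nonzero(lab==lab[int(b[0][1]-y0),int(b[0][0]-x0)])
    P=np.array([plane(c,(x+x0,y+y0),.089)[:2] for x,y in zip(xs,ys)])
    d=np.linalg.svd(P-P.mean(0))[2][0]; d=-d if (d@(P[ys.argmax()]-P[ys.argmin()]))<0 else d
    ends=[plane(c,p,.089)[:2] for p in(((325,271.5),(309.9,297)) if n=="w6" else ((325,271.5),(309.9,296)))]
    e=ends[1]-ends[0];tr=-np.arctan2(-c["R"][0,1],c["R"][0,0])
    print(n,b[1:],"yaw fit",np.arctan2(d[1],d[0]),"ends",np.arctan2(e[1],e[0]))
# bridge yaw: screw-hole points on beam and rail holes in w5
c,im=load("w5")
q=lambda p,z:plane(c,np.array(p)/2.5+[159.7,-.3],z)[:2]
a=q((414,260),.062)-q((408,555),.062);print("bridge yaw beam holes",np.arctan2(a[1],a[0])-np.pi/2)
b=q((568,148),.04)-q((341,143),.04);print("rail",np.arctan2(b[1],b[0]))
b=q((768,106),.04)-q((250,99),.04);print("rail edge",np.arctan2(b[1],b[0]))
```

```text
w6 (np.int32(163), array([309, 271,  19,  22])) yaw fit -2.9117362312600856 ends -2.880681000732797
w7 (np.int32(146), array([309, 271,  18,  20])) yaw fit -1.3285122739742758 ends -1.2875978569048014
bridge yaw beam holes 0.27324176063725236
rail 0.2738197431977524
rail edge 0.28183894370387874
```

```bash
python3 -c "
from station import r
s=r.state();print(s['clock'],s['grip_width'],s['finger_force'],s['force'])
print(r.hand_in())"
```

```text
15.85 0.033097083694907985 39.99914288520813 [ 0.79625874 -3.62449323 -0.01065777]
the job is handed in; nothing more can be done
None
```

The job is handed in at 15.9 s: the pin is fully home in the bridge eye and released, and the thumbscrew was turned to its seat, backed off a quarter turn (1.56–1.59 rad by my readings, against 1.57), and is still gripped at 40 N.

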